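# Line up the jar carousel and push the jar in

### The job

Push the carousel's blue dial round by its orange pegs until its white index mark lines up with the red line at the loading tray. Then push the sample jar along the tray, fully home into the bay at the middle of the dial, so that jar and index mark are left in place. Only push with the fingertips: do not lift or tip the jar, and leave the other things on the bench alone.

Things in the scene. Friction and masses are not known exactly. Their poses are not given: they have to be found in the camera images.
- carousel: Grey jar carousel, fixed: round housing 210 mm wide, 24 mm high, with a straight level loading tray at its side. Origin: under the housing's centre, on the dial's axis; z up; its -y runs along the middle of the tray, away from the dial. Tray floor: black, 25 mm above the worktop, from 103 to 238 mm from the axis, far end open; two rails 73 mm apart, tops 34 mm above the worktop.
- dial (a joint): Angle of the blue dial about the vertical axis, counter-clockwise from above positive, unit rad. At 0, and again at 2*pi = 6.283, the index mark is exactly on the target line. Stops at -0.5 and 6.8. Stiff: about 0.3 N m of friction, it stays where it is left.
- dial_center (a point): Centre of the upper face of the dial, a blue disc 170 mm in diameter, on its axis, 24.5 mm above the worktop. On it a U-shaped fence 10 mm high forms the bay for one jar: 76 mm wide inside, its flared mouth on the side of the index mark, its back stop 34.5 mm behind the axis, so that a jar fully home is centred on the axis.
- index_mark (a point): Outer end of the white index mark, a line 5 mm wide on the dial's rim at the middle of the bay's mouth, 86 mm from the axis. Turns with the dial.
- target_line (a point): Inner end of the red target line, 5 mm wide, on the black scale ring where the tray meets the dial, 86 mm from the axis along the carousel's -y. The other scale lines are white, thin, 15 degrees apart.
- peg_a (a point): Top centre of one of three round orange finger pegs on the dial, 12 mm in diameter, rising 30 mm above the dial's face (top 54.5 mm above the worktop), 72 mm from the axis. This one stands 90 degrees counter-clockwise (from above) from the index mark.
- peg_b (a point): Same for the peg 90 degrees clockwise from the index mark.
- peg_c (a point): Same for the peg opposite the index mark, behind the bay's back stop.
- jar_center (a point): Centre, half-way up, of the squat sample jar with the green lid, 68 mm in diameter, 45 mm tall, 0.1 to 0.2 kg, loose; starts on the tray, about 150 mm from the dial's axis, and slides freely between the rails.
- blue_cap: Bystander: blue screw cap, loose, 54 mm across, 24 mm tall; origin at the centre of its underside. Leave it alone.
- red_marker: Bystander: red marker pen, loose, 142 mm long, 17 mm thick; origin at the centre of its underside. Leave it alone.
- white_bottle: Bystander: white plastic bottle, loose, 69 mm across, 127 mm tall; origin at the centre of its underside. Leave it alone.
- tape: Bystander: roll of tape, loose, 72 mm across, 18 mm tall; origin at the centre of its underside. Leave it alone.
- blue_marker: Bystander: blue marker pen, loose, 142 mm long, 17 mm thick; origin at the centre of its underside. Leave it alone.
- loose_tube: Bystander: lying tube with a blue cap, loose, 114 mm long, 21 mm thick; origin at the centre of its underside. Leave it alone.
Not all that is in view belongs to the job. What is meant by the part that bears jar_center is not brown or grey, and is the larger of those in its own colour.

How it is judged:
By the outcome, as a careful person would: the job done as asked, in the order asked, and still so for the second after the job is handed in, with the robot touching nothing.
It also fails if it takes over 61 s, if anything falls off the work surface, if the arm or the gripper's body presses on something with over 40 N, if the wrist force passes 120 N, or if a joint passes its speed limit or range.

### The arm

A 6-joint arm with a two-finger parallel gripper is mounted at the origin on a cart in front of the work surface, level with it; the furniture and walls round the work are solid. World frame = base frame: x ahead of the robot, y to its left, z up, the work surface at z = 0. Lengths are in m, angles in rad, forces in N, time in s.
With the tool pointing down it reaches from about 0.375 to 0.9 m from the base axis. Payload 3.1 kg.
Tool frame: the origin (TCP) lies between the finger pads; the fingertips stand 8 mm ahead of it and the grasp point (between the pads) lies 11 mm behind it; z points along the fingers, y is the line along which they close (so a half turn about z gives the same grasp; the last joint's range is limited). The gripper opens to 87 mm and grips with 3 to 60 N. Pads are 19 mm wide; open, the fingers measure 117 mm over their backs; the gripper's body (75 mm by 190 mm) begins 51 mm behind the grasp point.
Start: joints at [1.073, 0.527, 1.433, -0, 1.181, -0.178], TCP at [0.196, 0.593, 0.231] pointing down, gripper open.
Joint ranges: [-3.08, 3.08], [-0.75, 2.2], [0.22, 2.44], [-1.43, 4.57], [0, 2.65], [-2.85, 2.85]. Speed limits (rad/s): [2.79, 2.79, 3.14, 3.14, 3.14, 3.14].

### API

Orientations are given as a unit quaternion [x, y, z, w].
In Python, from rig import robot, vision, job gives the robot as it stands.
- The arm moves only by the shell command python3 -m handwheel 'ROWS' [OPENING] [FORCE]. ROWS is JSON, a list of rows, each a list of 4 numbers: the shift along the tool's x, y, z as a fraction of full scale, then the turn about the tool's z as a fraction of full scale. A call has 1 to 20 rows; each row is the pose to reach, as a shift and turn from the pose commanded when the call began, along the tool's axes at that moment, turning the shorter way round; what a row does not reach only later rows make up. Full scale, the value 1, is 300 mm for a shift and 2 pi rad for a turn. A row lasts 1/12 s, in which the tool goes at most 41.7 mm and 7.16 degrees, less where a joint would pass 70% of its speed; a pose out of reach is approached as far as the arm can. A call with a number of a shift or a turn outside -1 to 1 is refused whole. A call with a gripper value outside its range is refused whole. OPENING is the opening in per cent of the stroke, from 0 (shut) to 100 (fully open), set as the call begins (- or left out, the last holds). The fingers move at their own pace and stop on an object; FORCE is the grip in N (left out, the last holds). Time passes only in rows, so rows that repeat a pose let the fingers close. It gives the time, the measured TCP pose, the force, the opening and the grip force at its end, in the units of the state.
- robot.get_obs(): the state, without advancing time (a new reading comes with each control period).
- vision.camera(name): name is "side" or "top"; returns a dict with "frame" (420x560x3 uint8, red, green, blue), "K" (3x3 intrinsics, pixels), "k1" (the pictures are not rectified: a ray, as slopes to the right and down, at radius r is drawn at 1 + k1 r^2 times it, then the intrinsics apply), "cam_to_world" (4x4, takes a point from camera to world coordinates). Camera axes: x right, y down, z forward; pixel columns grow to the right and rows downward; lengths in m; the calibration is good to about 2 mm. A picture is of the moment at which its call begins. There is no depth.
- job.hand_in(): hands the job in; it is judged then, once.
Trained networks look in the newest picture that a camera, given by its name, has taken for a name from the list of things; names that differ only in an ending like _2 or _b are one class to them, and where a whole thing is asked for, a point or a joint stands for the part that bears it (a point fixed in the world has none). Each returns a list of dicts, best first, with "conf" (0 to 1); they miss things now and then, are a little off and sometimes report something else, mostly with a low value. They report only what shows in the picture. A call takes as long as a camera call. They do not tell look-alikes from the thing itself.
- vision.look_for(camera, label): "point" ([row, column] in pixels, amid what is visible of it).
- vision.outline_of(camera, label): "mask" (420x560 bool, what is visible of it) and "point" ([row, column] in pixels, amid what is visible of it).
The state is a dict: "time": time; "q": joint angles; "joint_velocities": joint speeds; "joint_torque": joint torques, N m; "position": TCP position; "tool_rot": TCP orientation; "ft_force": force on the tool from outside, world axes, zero at the start; "moment": the same for the moment, N m; "grip_width": finger opening in m; "grip_force": force on a finger pad.
Only numpy, scipy, OpenCV 4.12 (cv2) and the standard library are available. Lean on these libraries where they do the work, as an engineer would, in place of code of your own. Each camera call takes 0.05 s, during which the arm holds its last target. There are 200 camera calls.

## Working session

There is one attempt and no reset: what is moved stays moved. The work goes in short steps, Python scripts to look and compute and a shell command to move; the robot and the scene stay as the last step left them, time stands still between calls to the robot, and variables do not carry over. Pictures are saved under pics/ and viewed, at most 12 in all, crops included, and the job is handed in when it is done.

```bash
ls; mkdir -p pics; cat > h.py <<'E'
import numpy as np, cv2
from rig import robot, vision, job
def cam(n,save=None):
    c=vision.camera(n)
    if save: cv2.imwrite(f'pics/{save}.png',c['frame'][:,:,::-1])
    return c
def ray(c,rc):
    K=c['K'];x=(rc[1]-K[0][2])/K[0][0];y=(rc[0]-K[1][2])/K[1][1]
    a,b=x,y
    for _ in range(20):
        s=1+c['k1']*(a*a+b*b);a,b=x/s,y/s
    T=np.array(c['cam_to_world']);return T[:3,3],T[:3,:3]@np.array([a,b,1.])
def atz(c,rc,z):
    o,d=ray(c,rc);return o+d*(z-o[2])/d[2]
def tri(c1,p1,c2,p2):
    o,d=ray(c1,p1);q,e=ray(c2,p2)
    s,t=np.linalg.lstsq(np.c_[d,-e],q-o,rcond=None)[0]
    A,B=o+s*d,q+t*e;return (A+B)/2,np.linalg.norm(A-B)
def proj(c,P):
    T=np.linalg.inv(np.array(c['cam_to_world']));v=T[:3,:3]@np.array(P)+T[:3,3]
    a,b=v[:2]/v[2];s=1+c['k1']*(a*a+b*b);K=c['K']
    return np.array([K[1][2]+K[1][1]*b*s,K[0][2]+K[0][0]*a*s])
E
python3 - <<'E'
from h import *
np.set_printoptions(precision=3,suppress=True)
C={n:cam(n,n+'0') for n in('side','top')}
o=robot.get_obs();print(o['position'],o['tool_rot'],o['time'])
for l in['carousel','dial_center','index_mark','target_line','peg_a','jar_center','blue_cap','white_bottle','tape','red_marker','blue_marker','loose_tube']:
  for n in C:
    print(l,n,[(np.round(d['point']).astype(int).tolist(),round(float(d['conf']),2)) for d in vision.look_for(n,l)][:5])
for n in C: print(n,np.array(C[n]['cam_to_world']))
E
```

```text
pics
[0.196 0.593 0.23 ] [ 0.159  0.987 -0.001 -0.   ] 0.1
carousel side [([205, 274], 0.63)]
carousel top [([208, 250], 0.61), ([190, 377], 0.48), ([224, 406], 0.22)]
dial_center side [([204, 272], 0.66)]
dial_center top [([210, 253], 0.55)]
index_mark side [([192, 263], 0.9)]
index_mark top [([208, 246], 0.83)]
target_line side [([203, 270], 0.59)]
target_line top [([208, 251], 0.69)]
peg_a side [([192, 264], 0.59)]
peg_a top [([205, 244], 0.61)]
jar_center side [([279, 307], 0.91), ([284, 265], 0.85), ([217, 292], 0.84), ([157, 230], 0.66)]
jar_center top [([203, 178], 0.87), ([232, 341], 0.71), ([262, 331], 0.61), ([209, 297], 0.59)]
blue_cap side [([212, 317], 0.56)]
blue_cap top [([179, 284], 0.54)]
white_bottle side [([151, 161], 0.86), ([192, 265], 0.54)]
white_bottle top [([265, 143], 0.66), ([205, 250], 0.39)]
tape side [([276, 379], 0.65)]
tape top [([189, 365], 0.67)]
red_marker side [([287, 372], 0.73), ([219, 292], 0.62), ([242, 265], 0.52)]
red_marker top [([237, 295], 0.56)]
blue_marker side [([357, 329], 0.6)]
blue_marker top [([256, 399], 0.79)]
loose_tube side [([333, 372], 0.77)]
loose_tube top [([224, 407], 0.68)]
side [[ 0.829 -0.367  0.421  0.027]
 [-0.559 -0.561  0.611 -0.722]
 [ 0.012 -0.742 -0.67   0.79 ]
 [ 0.     0.     0.     1.   ]]
top [[-0.01  -0.995  0.1    0.357]
 [-1.     0.011  0.004 -0.069]
 [-0.005 -0.1   -0.995  1.466]
 [ 0.     0.     0.     1.   ]]
```

View pics/top0.png

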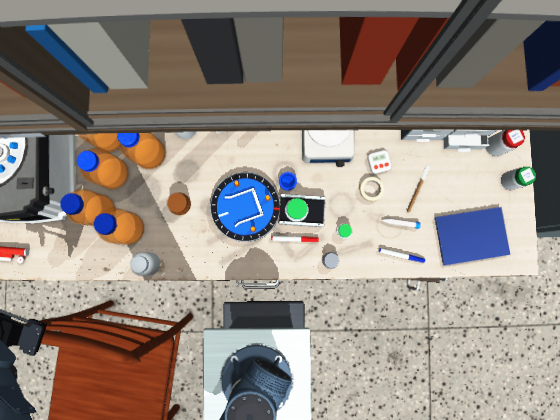

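View pics/side0.png

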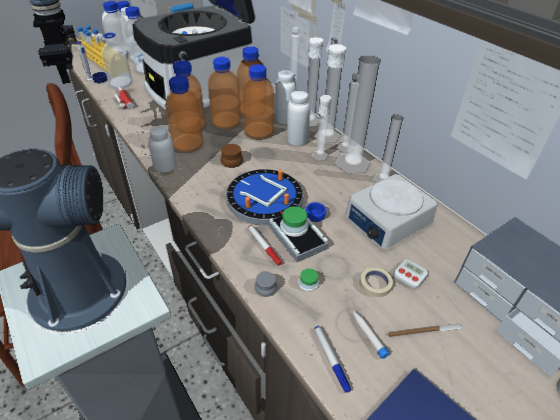

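The top view shows the carousel at about (208,246), with its tray running right (world −y). The green-lidded jar is on the tray at (209,297) and the blue cap is next to it at (179,287). The smaller green jar at (230,345) is a look-alike. Next I'll locate the parts by colour and zoom in.

```bash
cat > m.py <<'E'
from h import *
np.set_printoptions(precision=4,suppress=True)
def blobs(m,mn=4):
    n,l,s,c=cv2.connectedComponentsWithStats(m.astype(np.uint8))
    return [(c[i][::-1],s[i,4]) for i in range(1,n) if s[i,4]>=mn]
def masks(c):
    h=cv2.cvtColor(c['frame'],cv2.COLOR_RGB2HSV).astype(int);H,S,V=h[...,0],h[...,1],h[...,2]
    return dict(orange=(H>5)&(H<22)&(S>160)&(V>150),green=(H>45)&(H<80)&(S>120)&(V>80),blue=(H>100)&(H<118)&(S>150)&(V>100),red=((H<5)|(H>174))&(S>150)&(V>120))
E
python3 - <<'E'
from m import *
box={'top':(165,255,205,335),'side':(155,265,215,340)}
for n in box:
    c=cam(n);r0,r1,c0,c1=box[n]
    im=c['frame'][r0:r1,c0:c1,::-1];cv2.imwrite(f'pics/{n}_z.png',cv2.resize(im,None,fx=6,fy=5.4 if n=='side' else 6,interpolation=cv2.INTER_CUBIC))
    for k,m in masks(c).items():
        m[:r0]=0;m[r1:]=0;m[:,:c0]=0;m[:,c1:]=0
        for p,a in blobs(m): print(n,k,np.array(p),a,atz(c,p,{'orange':.045,'green':.07,'blue':.0245,'red':.025}[k]))
E
```

```text
top orange [181.4 236. ] 5 [0.5855 0.0533 0.045 ]
top orange [184.3333 236.5   ] 6 [0.5767 0.0518 0.045 ]
top orange [197.3636 267.3636] 11 [ 0.5369 -0.0391  0.045 ]
top orange [228.5 252.5] 10 [0.4456 0.0052 0.045 ]
top green [208.1934 296.6163] 331 [ 0.5013 -0.1237  0.07  ]
top blue [180.6512 287.3682] 258 [ 0.5893 -0.099   0.0245]
top blue [206.6624 244.4758] 2207 [0.5123 0.0298 0.0245]
top red [208.2857 276.3571] 14 [ 0.5064 -0.0652  0.025 ]
top red [239.0244 309.5122] 82 [ 0.4138 -0.1624  0.025 ]
side orange [174.2  279.64] 25 [0.5787 0.0483 0.045 ]
side orange [198.2857 285.7143] 28 [ 0.5344 -0.0437  0.045 ]
side orange [201.6552 247.0345] 29 [0.4434 0.0002 0.045 ]
side green [216.201  294.2233] 403 [ 0.4969 -0.1309  0.07  ]
side blue [192.8668 263.2463] 1486 [0.5102 0.0265 0.0245]
side blue [210.2308 316.1115] 260 [ 0.5875 -0.1066  0.0245]
side red [255.051  272.9286] 98 [ 0.4077 -0.1726  0.025 ]
```

View pics/top_z.png

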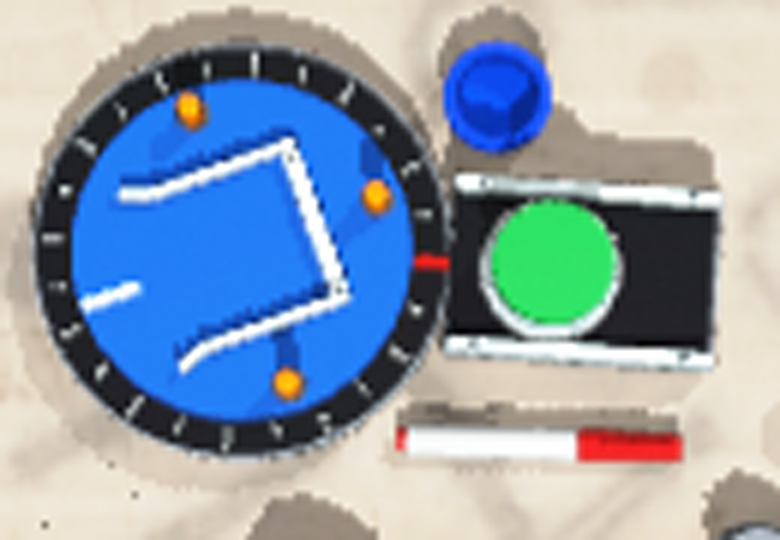

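View pics/side_z.png

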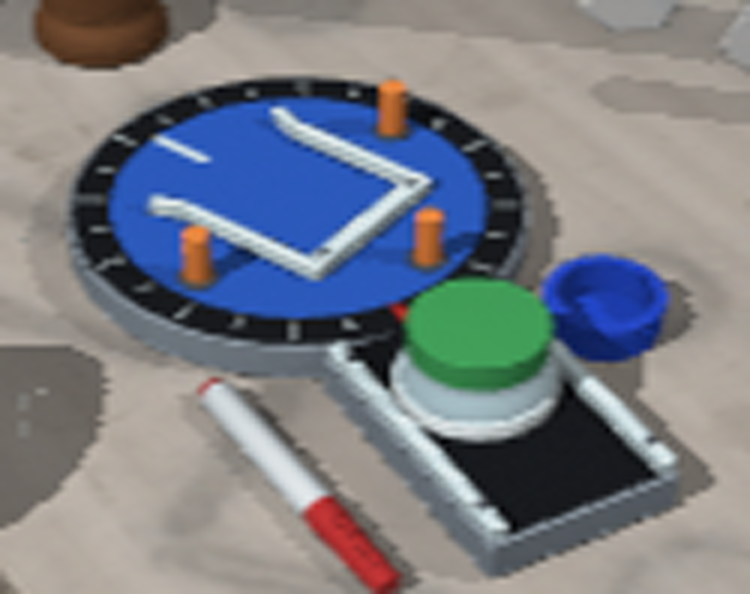

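The index mark points to world +y, slightly toward the robot. Pushing counter-clockwise by about 155° (to 6.283) looks shortest, and peg_b keeps clear of the jar. I'll fit the geometry properly.

```bash
cat > fit.py <<'E'
from m import *
from scipy.optimize import least_squares
BOX={'top':(165,255,205,335),'side':(155,265,215,340)}
def measure(n):
    c=cam(n);r0,r1,c0,c1=BOX[n];M=masks(c)
    for m in M.values(): m[:r0]=0;m[r1:]=0;m[:,:c0]=0;m[:,c1:]=0
    if n=='top': M['orange']=cv2.dilate(M['orange'].astype(np.uint8),np.ones((3,3)))
    return c,M
def pt(cx,cy,a,r,z): return [cx+r*np.cos(a),cy+r*np.sin(a),z]
def fit(guess,use=(0,1,2)):
    # guess cx,cy,index angle(world)
    obs=[]
    for n in('top','side'):
        c,M=measure(n)
        hull=cv2.convexHull(np.argwhere(cv2.morphologyEx(M['blue'].astype(np.uint8),cv2.MORPH_OPEN,np.ones((3,3))))[:,::-1].astype(np.int32)) if 0 else None
        B=[b for b in blobs(M['blue']) if b[1]>600]
        pegs=[p for p,a in blobs(M['orange'],4)]
        obs.append((n,c,pegs))
    def res(v,show=False):
        out=[]
        for n,c,pegs in obs:
            for k,off in enumerate((np.pi/2,-np.pi/2,np.pi)):
                q=proj(c,pt(v[0],v[1],v[2]+off,.072,.050 if n=='top' else .0395))
                d=min(pegs,key=lambda p:np.hypot(*(p-q)))-q
                if show: print(n,'abc'[k],d)
                out+=list(d if np.hypot(*d)<12 else np.zeros(2))
        return np.array(out)
    s=least_squares(res,guess,loss='soft_l1');res(s.x,True)
    return s.x,obs
def jar(obs):
    p=[]
    for n,c,_ in obs:
        m=masks(c)['green'];g=[b for b in blobs(m,100) if b[1]>200];p.append((c,g[0][0]))
    print('jar lid tri',*tri(*p[0],*p[1]),[atz(c,q,.069) for c,q in p])
E
python3 - <<'E'
from fit import *
v,obs=fit([.511,.027,np.radians(111)]);print(v[:2],np.degrees(v[2]));jar(obs)
c=obs[0][1];red=[b for b in blobs(masks(c)['red'],4) if abs(b[0][1]-276)<6]
for b in red:
    r=atz(c,b[0],.0245);print('red',r,np.degrees(np.arctan2(r[1]-v[1],r[0]-v[0])),np.hypot(*(r[:2]-v[:2])))
# tray rails, from zoom pixels (top), z=.034
for n,L,f in(('top',[(455,182),(718,195),(447,345),(712,362)],(6,6)),('side',[(575,355),(672,452),(340,348),(497,528)],(6,5.4))):
    c=obs[n=='side'][1];r0,_,c0,_=BOX[n]
    P=[atz(c,(r0+y/f[1]-.5,c0+x/f[0]-.5),.034) for x,y in L]
    print(n,P,[np.degrees(np.arctan2(*(P[i+1]-P[i])[1::-1])) for i in(0,2)])
    R=atz(c,(r0+(262 if n=='top' else 310)/f[1]-.5,c0+(430 if n=='top' else 398)/f[0]-.5),.0245);print('red',R,np.degrees(np.arctan2(*(R[:2]-v[:2])[::-1])))
    ix=[(85,305),(138,288)] if n=='top' else [(157,139),(208,159)]
    for x,y in ix:
        R=atz(c,(r0+y/f[1]-.5,c0+x/f[0]-.5),.0245)[:2]-v[:2];print('idx',np.hypot(*R),np.degrees(np.arctan2(*R[::-1])))
E
```

```text
top a [ 0.0902 -0.0027]
top b [0.4861 0.2387]
top c [ 0.2141 -0.0118]
side a [-0.2493  0.1764]
side b [-0.396   0.1304]
side c [-0.2117  0.1483]
[0.5135 0.0288] 109.36084170167099
jar lid tri [ 0.5022 -0.1241  0.0617] 0.0001242123303350107 [array([ 0.5014, -0.1238,  0.069 ]), array([ 0.4976, -0.1301,  0.069 ])]
red [ 0.5064 -0.0652  0.0245] -94.29050730004306 0.09424225312314673
top [array([ 0.5454, -0.0774,  0.034 ]), array([ 0.5376, -0.2074,  0.034 ]), array([ 0.4647, -0.0726,  0.034 ]), array([ 0.4549, -0.2028,  0.034 ])] [np.float64(-93.46673490044293), np.float64(-94.31023429441376)]
red [ 0.5068 -0.0646  0.0245] -94.09503311073415
idx 0.08247940956411563 108.5866551298119
idx 0.05484522572644901 109.25798438431144
side [array([ 0.5456, -0.1353,  0.034 ]), array([ 0.5403, -0.2056,  0.034 ]), array([ 0.4662, -0.0777,  0.034 ]), array([ 0.4552, -0.2032,  0.034 ])] [np.float64(-94.28160534619134), np.float64(-94.99979695784285)]
red [ 0.5071 -0.0616  0.0245] -94.0272298156767
idx 0.08224691724637158 108.9144449204065
idx 0.053157352276753306 106.7116022540176
```

```bash
cat > rows.py <<'E'
from h import *
from scipy.spatial.transform import Rotation as R
def rows(W,p0=None,psi0=None):
    o=robot.get_obs();Q=R.from_quat(o['tool_rot']);p=np.array(o['position']) if p0 is None else np.array(p0)
    M=Q.as_matrix();a0=np.arctan2(M[1,0],M[0,0])
    print('t',o['time'],'p',np.round(o['position'],4),'psi',round(np.degrees(a0),1),'F',np.round(o['ft_force'],1))
    out=[]
    for x,y,z,psi in W:
        s=M.T@(np.array([x,y,z])-p)/.3;t=-(np.radians(psi)-a0);t=(t+np.pi)%(2*np.pi)-np.pi
        out.append([round(float(k),3) for k in (*s,t/2/np.pi)])
    print(str(out).replace(' ',''))
AX=np.array([.5135,.0288])
def arc(phi,psi,z=.048,r=.072):
    a=np.radians(phi);return AX[0]+r*np.cos(a),AX[1]+r*np.sin(a),z,psi
E
python3 -c "
from rows import *
rows([(.40,.12,.231,110),(*arc(-8,82)[:2],.15,82),arc(-8,82,.12)])"
```

```text
t 1.5 p [0.1965 0.5933 0.2305] psi 161.7 F [ 0.3  0.6 -1.1]
[[-1.14,-1.284,-0.002,0.144],[-1.831,-1.411,0.268,0.221],[-1.831,-1.411,0.368,0.221]]
```

```bash
python3 -m handwheel '[[-0.57,-0.64,0,0.08],[-0.57,-0.64,0,0.08],[-0.57,-0.64,0,0.08],[-0.57,-0.64,0,0.08],[-0.57,-0.64,0,0.08],[-0.57,-0.64,0,0.08],[-0.57,-0.64,0,0.08],[-0.57,-0.64,0,0.08],[-0.85,-0.95,0,0.12],[-0.85,-0.95,0,0.12],[-0.85,-0.95,0,0.12],[-0.85,-0.95,0,0.12],[-0.85,-0.95,0,0.12],[-0.85,-0.95,0,0.12]]' 0 20
python3 -c "
from rows import *
rows([(.40,.12,.231,110),(*arc(-8,82)[:2],.15,82),arc(-8,82,.12)])"
```

```text
time: 2.67
position: [0.3491, 0.2437, 0.2307]
tool_rot: [0.511, 0.859, 0.001, -0.0]
ft_force: [-0.1, -0.2, 0.1]
grip_width: 0.004
grip_force: 0.0
t 2.6667 p [0.3491 0.2437 0.2307] psi 118.5 F [-0.1 -0.2  0.1]
[[-0.444,-0.047,-0.001,0.024],[-1.034,0.333,0.268,0.101],[-1.034,0.333,0.368,0.101]]
```

```bash
python3 -m handwheel '[[-0.44,-0.05,0,0.03],[-0.44,-0.05,0,0.03],[-0.44,-0.05,0,0.03],[-0.44,-0.05,0,0.03],[-1,0.33,0.2,0.1],[-1,0.33,0.2,0.1],[-1,0.33,0.2,0.1],[-1,0.33,0.3,0.1],[-1,0.33,0.3,0.1],[-1,0.33,0.3,0.1],[-1,0.33,0.3,0.1],[-1,0.33,0.3,0.1],[-1,0.33,0.3,0.1]]'
python3 -c "
from rows import *
rows([arc(-8,82,.10),arc(-8,82,.05)]+[arc(f,82+(f+8)*.95,.048) for f in range(-4,80,5)])"
```

```text
time: 3.75
position: [0.5778, 0.0286, 0.1407]
tool_rot: [0.751, 0.66, -0.0, -0.001]
ft_force: [-0.2, 0.1, -1.2]
grip_width: 0.0007
grip_force: 0.0
t 3.75 p [0.5778 0.0286 0.1407] psi 82.6 F [-0.2  0.1 -1.2]
[[-0.03,0.028,0.136,0.002],[-0.03,0.028,0.302,0.002],[-0.013,0.028,0.309,-0.009],[0.008,0.025,0.309,-0.022],[0.029,0.022,0.309,-0.035],[0.049,0.016,0.309,-0.048],[0.068,0.008,0.309,-0.062],[0.087,-0.001,0.309,-0.075],[0.105,-0.012,0.309,-0.088],[0.122,-0.024,0.309,-0.101],[0.138,-0.038,0.309,-0.114],[0.152,-0.053,0.309,-0.128],[0.166,-0.069,0.309,-0.141],[0.177,-0.086,0.309,-0.154],[0.188,-0.104,0.309,-0.167],[0.196,-0.123,0.309,-0.18],[0.203,-0.143,0.309,-0.194],[0.208,-0.164,0.309,-0.207],[0.211,-0.184,0.309,-0.22]]
```

```bash
python3 -m handwheel '[[-0.03,0.028,0.05,0],[-0.03,0.028,0.136,0],[-0.03,0.028,0.2,0],[-0.03,0.028,0.25,0],[-0.03,0.028,0.3,0],[-0.03,0.028,0.309,0],[-0.03,0.028,0.309,0],[-0.03,0.028,0.309,0]]'
python3 -c "
from rows import *
rows([arc(f,82+(f+8)*.95,.048) for f in range(-4,95,5)])
c=cam('side');cv2.imwrite('pics/s1.png',cv2.resize(c['frame'][130:270,190:350,::-1],None,fx=4,fy=4))"
```

```text
time: 4.42
position: [0.5863, 0.0169, 0.0492]
tool_rot: [0.752, 0.66, 0.0, 0.001]
ft_force: [1.4, -0.2, 0.3]
grip_width: 0.0008
grip_force: 0.0
t 4.4167 p [0.5863 0.0169 0.0492] psi 82.5 F [ 1.4 -0.2  0.3]
[[0.022,-0.006,0.004,-0.009],[0.043,-0.008,0.004,-0.022],[0.064,-0.012,0.004,-0.035],[0.084,-0.018,0.004,-0.049],[0.103,-0.025,0.004,-0.062],[0.122,-0.035,0.004,-0.075],[0.14,-0.045,0.004,-0.088],[0.157,-0.058,0.004,-0.101],[0.173,-0.071,0.004,-0.115],[0.187,-0.086,0.004,-0.128],[0.201,-0.103,0.004,-0.141],[0.212,-0.12,0.004,-0.154],[0.222,-0.138,0.004,-0.167],[0.231,-0.157,0.004,-0.181],[0.238,-0.177,0.004,-0.194],[0.243,-0.198,0.004,-0.207],[0.246,-0.218,0.004,-0.22],[0.248,-0.239,0.004,-0.233],[0.247,-0.26,0.004,-0.247],[0.245,-0.281,0.004,-0.26]]
```

View pics/s1.png

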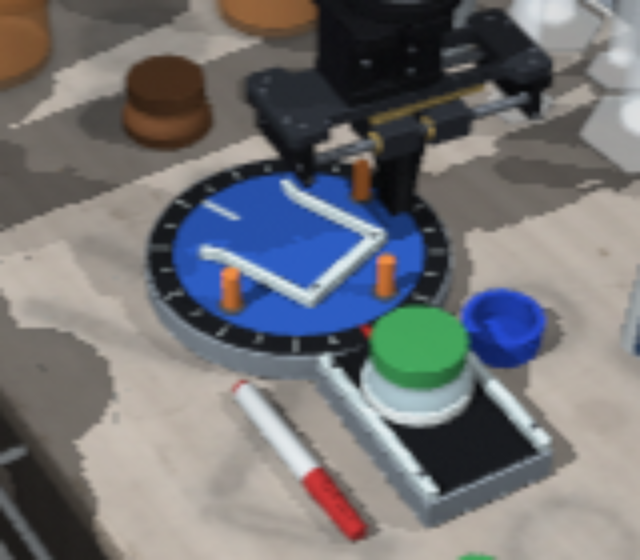

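The finger stands right behind peg_b on its clockwise side, at about (400,190) in the crop, and is clear of everything else. Pushing now.

```bash
python3 -m handwheel '[[0.022,-0.006,0.004,-0.009],[0.043,-0.008,0.004,-0.022],[0.064,-0.012,0.004,-0.035],[0.084,-0.018,0.004,-0.049],[0.103,-0.025,0.004,-0.062],[0.122,-0.035,0.004,-0.075],[0.14,-0.045,0.004,-0.088],[0.157,-0.058,0.004,-0.101],[0.173,-0.071,0.004,-0.115],[0.187,-0.086,0.004,-0.128],[0.201,-0.103,0.004,-0.141],[0.212,-0.12,0.004,-0.154],[0.222,-0.138,0.004,-0.167],[0.231,-0.157,0.004,-0.181],[0.238,-0.177,0.004,-0.194],[0.243,-0.198,0.004,-0.207],[0.246,-0.218,0.004,-0.22],[0.248,-0.239,0.004,-0.233],[0.247,-0.26,0.004,-0.247],[0.247,-0.26,0.004,-0.247]]'
python3 -c "
from rows import *
rows([arc(f,82+(f+8)*.95,.048) for f in list(range(91,156,5))])
c=cam('side');cv2.imwrite('pics/s2.png',cv2.resize(c['frame'][130:270,190:350,::-1],None,fx=4,fy=4))"
```

```text
time: 6.13
position: [0.5207, 0.0995, 0.0483]
tool_rot: [0.074, 0.997, -0.0, 0.003]
ft_force: [2.5, -2.2, -0.8]
grip_width: 0.0005
grip_force: 1.3
t 6.1333 p [0.5207 0.0995 0.0483] psi 171.5 F [ 2.5 -2.2 -0.8]
[[0.029,0.0,0.001,-0.013],[0.049,-0.004,0.001,-0.026],[0.069,-0.01,0.001,-0.039],[0.089,-0.018,0.001,-0.052],[0.107,-0.028,0.0,-0.065],[0.125,-0.039,0.0,-0.079],[0.142,-0.051,0.0,-0.092],[0.157,-0.065,0.0,-0.105],[0.172,-0.081,0.0,-0.118],[0.184,-0.097,-0.0,-0.131],[0.196,-0.115,-0.0,-0.145],[0.206,-0.133,-0.0,-0.158],[0.214,-0.153,-0.0,-0.171]]
```

View pics/s2.png

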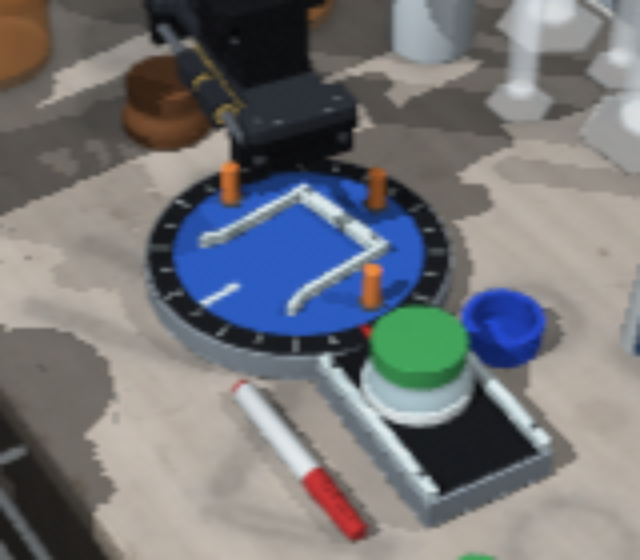

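The dial has turned about 80°, with the mark now at about (220,295) in the crop and nothing else moved. I'll continue, stop a little short, then measure.

```bash
python3 -m handwheel '[[0.029,0,0.001,-0.013],[0.049,-0.004,0.001,-0.026],[0.069,-0.01,0.001,-0.039],[0.089,-0.018,0.001,-0.052],[0.107,-0.028,0,-0.065],[0.125,-0.039,0,-0.079],[0.142,-0.051,0,-0.092],[0.157,-0.065,0,-0.105],[0.172,-0.081,0,-0.118],[0.184,-0.097,0,-0.131],[0.196,-0.115,0,-0.145],[0.206,-0.133,0,-0.158],[0.214,-0.153,0,-0.171],[0.214,-0.153,0,-0.171],[0.214,-0.153,0,-0.171]]'
python3 -c "
from rows import *
from fit import *
v,obs=fit([.5135,.0288,np.radians(252)]);print(v[:2],np.degrees(v[2]))
o=robot.get_obs();print(o['q'])
d=np.array(o['position'])[:2]-AX;print(np.hypot(*d),np.degrees(np.arctan2(*d[::-1])))
rows([arc(f,230,.048) for f in range(151,168,3)])
"
```

```text
time: 7.43
position: [0.4539, 0.063, 0.0481]
tool_rot: [-0.445, 0.896, -0.003, 0.005]
ft_force: [7.3, -2.5, -0.0]
grip_width: 0.0001
grip_force: 2.4
top a [-0.2088  0.0191]
top b [-29.752  -16.2262]
top c [0.5189 0.3296]
side a [  9.0956 -51.1881]
side b [-0.7007  0.0308]
side c [ 20.0154 -18.6731]
[0.514  0.0305] 253.4533276732177
[-0.1065  0.6452  1.9968 -0.0002  0.4877 -2.5987]
0.06876937010925017 150.08628038176735
t 7.5333 p [0.4539 0.0631 0.0481] psi -127.2 F [ 6.5 -1.8  0.4]
[[0.005,0.01,0.0,0.008],[0.018,0.008,0.0,0.008],[0.03,0.005,-0.0,0.008],[0.042,0.002,-0.0,0.008],[0.054,-0.002,-0.0,0.008],[0.065,-0.007,-0.0,0.008]]
```

```bash
python3 -m handwheel '[[0.01,0,0,0.004],[0.02,0,0,0.008],[0.03,-0.002,0,0.008],[0.04,-0.004,0,0.008],[0.04,-0.004,0,0.008],[0.04,-0.004,0,0.008]]'
python3 -c "
from rows import *
from fit import *
o=robot.get_obs()
d=np.array(o['position'])[:2]-AX;print(np.hypot(*d),np.degrees(np.arctan2(*d[::-1])))
for g in (258,262):
  v,obs=fit([.5135,.0288,np.radians(g)]);print(v[:2],np.degrees(v[2]))
rows([arc(145,230,.048),arc(162.5,230,.048),arc(145,230,.1)])
t=obs[0][1];cv2.imwrite('pics/t3.png',cv2.resize(t['frame'][165:255,205:335,::-1],None,fx=6,fy=6,interpolation=cv2.INTER_CUBIC))
"
```

```text
time: 8.03
position: [0.4518, 0.0525, 0.0483]
tool_rot: [-0.422, 0.907, -0.005, 0.009]
ft_force: [11.7, 0.7, -3.9]
grip_width: 0.0006
grip_force: 4.8
0.06606927352485725 158.9885395276135
top a [0.6945 0.0884]
top b [-26.9706 -21.0411]
top c [0.1485 0.3296]
side a [-3.4986  0.8185]
side b [-0.1503 -0.2757]
side c [ 22.3533 -13.5372]
[0.5152 0.0295] 262.9160362702351
top a [0.6945 0.0884]
top b [-26.9706 -21.0411]
top c [0.1485 0.3296]
side a [-3.4986  0.8185]
side b [-0.1503 -0.2757]
side c [ 22.3533 -13.5372]
[0.5152 0.0295] 262.9160379804507
t 8.2333 p [0.4518 0.0525 0.0483] psi -130.1 F [11.2 -0.3 -4.2]
[[-0.051,0.031,0.001,-0.0],[0.02,0.013,0.0,-0.0],[-0.053,0.028,-0.172,-0.0]]
```

View pics/t3.png

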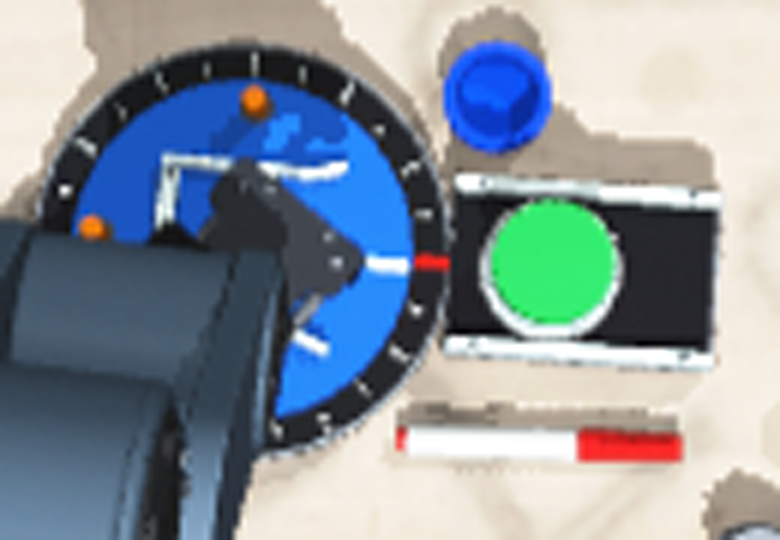

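The mark at about (388,265) in the crop is nearly on the red line at (432,262), roughly 2–3° short. I'll measure it against the carousel's own axis at sub-pixel level.

```bash
cat > mark.py <<'E'
from fit import *
def mark(rad=(.063,.083),A0=None):
    for n in('top','side'):
        c=cam(n);f=c['frame'].astype(float)
        # sample a polar patch of the dial rim and of the scale ring around the target
        for A in ([.5135,.0288],[.5145,.0295]):
            def prof(r0,r1,fn):
                an=np.radians(np.arange(250,282,.25));w=np.zeros(len(an))
                for r in np.linspace(r0,r1,9):
                    uv=np.array([proj(c,pt(*A,a,r,.0245)) for a in an]).astype(np.float32)
                    s=cv2.remap(f.astype(np.float32),uv[:,1:2],uv[:,:1],cv2.INTER_LINEAR)[:,0]
                    w+=np.clip(fn(s),0,None)
                w-=np.percentile(w,50);w=np.clip(w-.3*w.max(),0,None);return np.degrees((an*w).sum()/w.sum()),w.max()
            print(n,A,'mark',prof(*rad,lambda s:s[:,0]-90),'red',prof(.089,.099,lambda s:s[:,0]-s[:,1]-60))
E
python3 -c "
from mark import *
mark()"
```

```text
top [0.5135, 0.0288] mark (np.float64(263.8389854602384), np.float64(901.9568359375)) red (np.float64(265.85264094348014), np.float64(907.6197265625001))
top [0.5145, 0.0295] mark (np.float64(263.1108102194739), np.float64(903.6439453125)) red (np.float64(265.270322600006), np.float64(893.8056640625))
side [0.5135, 0.0288] mark (np.float64(264.5441891815397), np.float64(660.4629882812501)) red (np.float64(266.0147320789694), np.float64(147.60224609375))
side [0.5145, 0.0295] mark (np.float64(263.81485995978227), np.float64(674.26611328125)) red (np.float64(265.4577813479204), np.float64(153.09970703125))
```

```bash
python3 -m handwheel '[[0.004,0,0,0],[0.008,0,0,0],[0.008,0,0,0],[0.008,0,0,0]]'
python3 -c "
from mark import *
mark()"
```

```text
time: 8.67
position: [0.4515, 0.0507, 0.0483]
tool_rot: [-0.422, 0.907, -0.006, 0.01]
ft_force: [13.5, 0.9, -5.2]
grip_width: 0.0002
grip_force: 5.8
top [0.5135, 0.0288] mark (np.float64(265.36743541503483), np.float64(842.75830078125)) red (np.float64(265.85249256004545), np.float64(905.0876953125))
top [0.5145, 0.0295] mark (np.float64(264.6218523389553), np.float64(832.99658203125)) red (np.float64(265.270914734152), np.float64(891.73232421875))
side [0.5135, 0.0288] mark (np.float64(265.9165067996418), np.float64(677.8119140625)) red (np.float64(266.00553063302914), np.float64(148.60234375))
side [0.5145, 0.0295] mark (np.float64(265.16907110921807), np.float64(696.64013671875)) red (np.float64(265.44628171974114), np.float64(153.76416015625))
```

```bash
python3 -m handwheel '[[0.0015,0,0,0],[0.0015,0,0,0],[0.0015,0,0,0],[-0.03,0.01,0,0],[-0.05,0.02,0,0],[-0.05,0.02,-0.15,0],[-0.05,0.02,-0.3,0],[-0.05,0.02,-0.4,0],[-0.05,0.02,-0.4,0],[-0.05,0.02,-0.4,0]]'
python3 -c "
from mark import *
from rows import *
a=np.radians(265.9);u=np.array([np.cos(a),np.sin(a)])
w=lambda d,z:(*(AX+d*u),z,86)
rows([w(.225,.168),w(.225,.1),w(.225,.048)])
mark()"
```

```text
time: 9.6
position: [0.4453, 0.0678, 0.1686]
tool_rot: [-0.423, 0.906, -0.001, 0.001]
ft_force: [0.0, 0.7, -0.2]
grip_width: 0.0005
grip_force: 0.0
t 9.6 p [0.4453 0.0678 0.1686] psi -129.9 F [ 0.   0.7 -0.2]
[[0.562,-0.697,0.003,0.4],[0.562,-0.696,0.229,0.4],[0.562,-0.696,0.403,0.4]]
top [0.5135, 0.0288] mark (np.float64(265.65535848342773), np.float64(955.92041015625)) red (np.float64(265.8535749302951), np.float64(908.67109375))
top [0.5145, 0.0295] mark (np.float64(264.89509913925883), np.float64(979.15849609375)) red (np.float64(265.2705172696853), np.float64(895.48046875))
side [0.5135, 0.0288] mark (np.float64(266.2294049693868), np.float64(678.23916015625)) red (np.float64(266.01321782459496), np.float64(143.43984375))
side [0.5145, 0.0295] mark (np.float64(265.481851302559), np.float64(685.20361328125)) red (np.float64(265.4570288713324), np.float64(148.89970703125))
```

The mark is on the line to within about 0.3°. Next I'll go behind the jar with the fingers half open, so they cradle it.

```bash
python3 -m handwheel '[[0.562,-0.697,0,0.4],[0.562,-0.697,0,0.4],[0.562,-0.697,0,0.4],[0.562,-0.697,0,0.4],[0.562,-0.697,0,0.4],[0.562,-0.697,0,0.4],[0.562,-0.697,0,0.4],[0.562,-0.697,0,0.4],[0.562,-0.697,0,0.4],[0.562,-0.697,0,0.4],[0.562,-0.697,0,0.4],[0.562,-0.697,0,0.4],[0.562,-0.697,0,0.4],[0.562,-0.697,0,0.4],[0.562,-0.697,0,0.4],[0.562,-0.697,0,0.4],[0.562,-0.697,0,0.4],[0.562,-0.697,0,0.4],[0.562,-0.697,0,0.4],[0.562,-0.697,0,0.4]]' 46
python3 -c "
from rows import *
a=np.radians(265.9);u=np.array([np.cos(a),np.sin(a)])
rows([(*(AX+d*u),z,86) for d,z in ((.225,.1),(.225,.048))])"
```

```text
time: 11.37
position: [0.4958, -0.1951, 0.1643]
tool_rot: [0.729, 0.685, -0.001, -0.003]
ft_force: [0.6, -0.2, 0.1]
grip_width: 0.0406
grip_force: 0.0
t 11.3667 p [ 0.4958 -0.1951  0.1643] psi 86.4 F [ 0.6 -0.2  0.1]
[[-0.002,0.007,0.214,0.001],[-0.003,0.008,0.388,0.001]]
```

```bash
python3 -m handwheel '[[0,0.006,0.1,0],[0,0.006,0.2,0],[0,0.006,0.28,0],[0,0.006,0.34,0],[0,0.006,0.385,0.001],[0,0.006,0.388,0.001],[0,0.006,0.388,0.001]]'
python3 -c "
from rows import *
a=np.radians(265.9);u=np.array([np.cos(a),np.sin(a)])
rows([(*(AX+d*u),.048,86) for d in (.18,.13,.08,.06,.045,.037)])
c=cam('side');cv2.imwrite('pics/s4.png',cv2.resize(c['frame'][130:270,190:350,::-1],None,fx=4,fy=4))"
```

```text
time: 11.95
position: [0.4974, -0.1951, 0.0481]
tool_rot: [0.729, 0.685, -0.001, -0.003]
ft_force: [-0.2, 0.5, 0.0]
grip_width: 0.0399
grip_force: 0.0
t 11.95 p [ 0.4974 -0.1951  0.0481] psi 86.5 F [-0.2  0.5  0. ]
[[0.148,0.002,0.001,0.001],[0.315,0.003,0.001,0.001],[0.482,0.005,0.002,0.001],[0.548,0.006,0.002,0.001],[0.598,0.006,0.002,0.001],[0.625,0.006,0.002,0.001]]
```

View pics/s4.png

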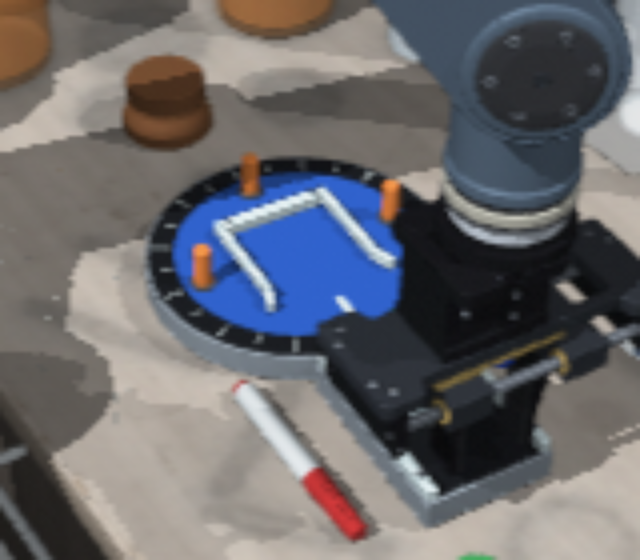

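The fingers are down on the tray behind the jar, above the rails. The dial mark at about (345,303) in the crop lies on the tray's midline. Pushing the jar in now.

```bash
python3 -m handwheel '[[0.03,0,0,0.001],[0.06,0,0,0.001],[0.09,0,0,0.001],[0.12,0.001,0,0.001],[0.15,0.002,0.001,0.001],[0.18,0.002,0.001,0.001],[0.21,0.002,0.001,0.001],[0.24,0.002,0.001,0.001],[0.27,0.003,0.001,0.001],[0.3,0.003,0.001,0.001],[0.33,0.003,0.001,0.001],[0.36,0.004,0.001,0.001],[0.39,0.004,0.001,0.001],[0.42,0.004,0.001,0.001],[0.45,0.005,0.002,0.001],[0.48,0.005,0.002,0.001],[0.51,0.005,0.002,0.001],[0.54,0.005,0.002,0.001],[0.57,0.005,0.002,0.001],[0.57,0.005,0.002,0.001]]'
python3 -c "
from mark import *
from rows import *
a=np.radians(265.9);u=np.array([np.cos(a),np.sin(a)])
o=robot.get_obs();print('d',(np.array(o['position'])[:2]-AX)@u)
rows([(*(AX+d*u),.048,86) for d in (.045,.037)])
c=cam('side','s5full');cv2.imwrite('pics/s5.png',cv2.resize(c['frame'][130:270,190:350,::-1],None,fx=4,fy=4))"
```

```text
time: 13.67
position: [0.5112, -0.0239, 0.0497]
tool_rot: [0.73, 0.683, 0.0, -0.0]
ft_force: [0.8, 0.2, 2.1]
grip_width: 0.0398
grip_force: 1.3
d 0.05269632936434159
t 13.6667 p [ 0.5112 -0.0239  0.0497] psi 86.2 F [0.8 0.2 2.1]
[[0.026,-0.005,0.006,0.0],[0.052,-0.005,0.006,0.0]]
```

View pics/s5.png

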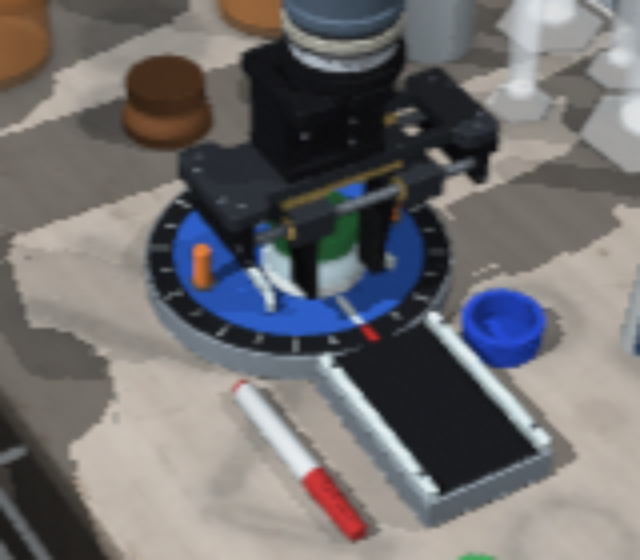

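The jar is in the bay's mouth and the mark and red line are still aligned, meeting at about (365,325) in the crop. I'll push slowly up to the back stop.

```bash
python3 -m handwheel '[[0.01,0,0,0],[0.02,-0.001,0.002,0],[0.03,-0.002,0.003,0],[0.038,-0.002,0.003,0],[0.042,-0.002,0.003,0],[0.042,-0.002,0.003,0]]'
python3 -m handwheel '[[0.005,0,0,0],[0.01,0,0,0],[0.01,0,0,0]]'
python3 -c "
from mark import *
from rows import *
a=np.radians(265.9);u=np.array([np.cos(a),np.sin(a)])
o=robot.get_obs();print('d',(np.array(o['position'])[:2]-AX)@u)
mark((.072,.083))"
```

```text
time: 14.22
position: [0.5119, -0.0136, 0.049]
tool_rot: [0.731, 0.683, 0.0, 0.0]
ft_force: [-1.2, -3.1, 5.9]
grip_width: 0.0404
grip_force: 2.7
time: 14.47
position: [0.5121, -0.0107, 0.049]
tool_rot: [0.731, 0.683, -0.0, 0.0]
ft_force: [-0.3, -3.6, 5.2]
grip_width: 0.0397
grip_force: 2.8
d 0.03950777172374903
top [0.5135, 0.0288] mark (np.float64(nan), np.float64(0.0)) red (np.float64(265.8454991811607), np.float64(591.38173828125))
top [0.5145, 0.0295] mark (np.float64(nan), np.float64(0.0)) red (np.float64(265.2889110484517), np.float64(513.9982421875))
side [0.5135, 0.0288] mark (np.float64(266.1600475850624), np.float64(662.4365234375)) red (np.float64(266.37174092356094), np.float64(412.98564453125005))
side [0.5145, 0.0295] mark (np.float64(265.4572478330207), np.float64(683.864453125)) red (np.float64(265.81131208216044), np.float64(385.5181640625))mark.py:13: RuntimeWarning: invalid value encountered in scalar divide
  w-=np.percentile(w,50);w=np.clip(w-.3*w.max(),0,None);return np.degrees((an*w).sum()/w.sum()),w.max()
```

```bash
for i in 1; do python3 -m handwheel '[[0.005,0,0,0],[0.01,0,0,0],[0.01,0,0,0]]'; done; python3 -m handwheel '[[0.004,0,0,0],[0.006,0,0,0],[0.006,0,0,0]]'
```

```text
time: 14.82
position: [0.5123, -0.0077, 0.049]
tool_rot: [0.731, 0.683, -0.0, 0.0]
ft_force: [-0.3, -3.2, 5.0]
grip_width: 0.0399
grip_force: 2.8
time: 15.07
position: [0.5124, -0.006, 0.049]
tool_rot: [0.731, 0.683, -0.0, 0.0]
ft_force: [-0.7, -3.4, 5.9]
grip_width: 0.04
grip_force: 2.9
```

```bash
python3 -c "
from h import *
c=cam('side');cv2.imwrite('pics/s6.png',cv2.resize(c['frame'][160:230,220:310,::-1],None,fx=8,fy=8,interpolation=cv2.INTER_CUBIC))"
```

```text
(no output)
```

View pics/s6.png

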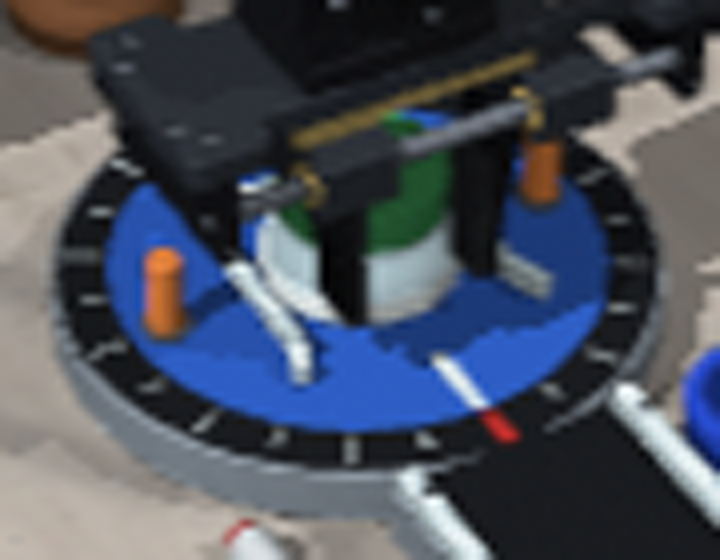

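The jar is upright inside the bay, at about (355,240) in the crop, and the mark is on the red line at (470,390). The upward force suggests the tips are riding on the jar's foot, so I'll ease up slightly and keep pushing to the stop.

```bash
python3 -m handwheel '[[0,0,-0.006,0],[0.003,0,-0.006,0],[0.006,0,-0.006,0],[0.006,0,-0.006,0]]'; python3 -m handwheel '[[0.003,0,0,0],[0.006,0,0,0],[0.006,0,0,0]]'; python3 -c "
from rows import *
a=np.radians(265.9);u=np.array([np.cos(a),np.sin(a)])
o=robot.get_obs();print('d',(np.array(o['position'])[:2]-AX)@u)"
```

```text
time: 15.45
position: [0.5118, -0.0033, 0.0503]
tool_rot: [0.731, 0.683, -0.0, -0.0]
ft_force: [0.8, -2.1, 0.8]
grip_width: 0.0401
grip_force: 0.7
time: 15.7
position: [0.512, -0.0018, 0.0504]
tool_rot: [0.73, 0.683, -0.0, -0.0]
ft_force: [0.4, -3.5, -0.1]
grip_width: 0.0403
grip_force: 1.2
d 0.030662780520104255
```

```bash
python3 -m handwheel '[[0.003,0,0,0],[0.006,0,0,0],[0.006,0,0,0]]'; python3 -m handwheel '[[0.003,0,0,0],[0.006,0,0,0],[0.006,0,0,0]]'; python3 -c "
from mark import *
from rows import *
a=np.radians(265.9);u=np.array([np.cos(a),np.sin(a)])
o=robot.get_obs();print('d',(np.array(o['position'])[:2]-AX)@u)
for n in ('top','side'):
  c=cam(n);print(n,[(np.array(p),s) for p,s in blobs(masks(c)['green'],8) if p[1]<300])
  q=vision.look_for(n,'jar_center');print([(d['point'],d['conf'],atz(c,d['point'],.0475)) for d in q])"
```

```text
time: 15.95
position: [0.513, -0.0009, 0.0506]
tool_rot: [0.73, 0.683, -0.0, 0.001]
ft_force: [-0.6, -6.7, 1.3]
grip_width: 0.0401
grip_force: 2.8
time: 16.2
position: [0.5136, -0.0004, 0.0509]
tool_rot: [0.73, 0.684, -0.001, 0.002]
ft_force: [-0.9, -10.9, 0.5]
grip_width: 0.0401
grip_force: 4.8
d 0.02911351895804386
top []
[([230.6, 341.6], 0.72, array([ 0.4364, -0.2551,  0.0475])), ([261.2, 326.7], 0.52, array([ 0.348 , -0.2098,  0.0475])), ([199.8, 177.3], 0.44, array([0.5324, 0.2269, 0.0475]))]
side [(array([186.0909, 268.    ]), np.int32(11))]
[([286.3, 266.4], 0.78, array([ 0.3363, -0.2535,  0.0475])), ([187.9, 266.5], 0.77, array([0.514 , 0.0163, 0.0475])), ([280.2, 307.2], 0.71, array([ 0.4181, -0.2882,  0.0475])), ([155.1, 227.7], 0.58, array([0.501 , 0.2024, 0.0475]))]
```

Force rises with no further movement, so the jar is at the back stop. I'll back straight off, lift and check.

```bash
python3 -m handwheel '[[-0.02,0,0,0],[-0.06,0,0,0],[-0.14,0,0,0],[-0.25,0,0,0],[-0.36,0,0,0],[-0.45,0,-0.1,0],[-0.55,0,-0.2,0],[-0.65,0,-0.3,0],[-0.75,0,-0.4,0],[-0.85,0,-0.4,0],[-0.85,0,-0.4,0],[-0.85,0,-0.4,0]]'; python3 -c "
from mark import *
mark((.072,.083))
P=[]
for n in ('top','side'):
  c=cam(n);g=[b for b in blobs(masks(c)['green'],8) if b[0][1]<300];g=max(g,key=lambda b:b[1]);P+=[c,g[0]];print(n,g,atz(c,g[0],.069))
print(tri(*P))
v,obs=fit([.5135,.0288,np.radians(265.8)]);print(v[:2],np.degrees(v[2]))
t=cv2.resize(P[0]['frame'][150:270,205:345,::-1],None,fx=4,fy=4,interpolation=cv2.INTER_CUBIC)
cv2.imwrite('pics/t7.png',t)"
```

```text
time: 17.4
position: [0.495, -0.2544, 0.1709]
tool_rot: [0.732, 0.681, 0.0, 0.0]
ft_force: [-0.3, 0.0, -0.6]
grip_width: 0.0401
grip_force: 0.0
top [0.5135, 0.0288] mark (np.float64(265.60897220999095), np.float64(954.69951171875)) red (np.float64(265.84560443237814), np.float64(905.9346679687501))
top [0.5145, 0.0295] mark (np.float64(264.90949035378156), np.float64(984.26220703125)) red (np.float64(265.2602911403371), np.float64(893.38798828125))
side [0.5135, 0.0288] mark (np.float64(266.1707858225615), np.float64(727.4039062500001)) red (np.float64(266.36858563473373), np.float64(453.1939453125))
side [0.5145, 0.0295] mark (np.float64(265.46370255993247), np.float64(749.0396484375001)) red (np.float64(265.8139829440896), np.float64(424.536328125))
top (array([204.5401, 243.5772]), np.int32(324)) [0.5137 0.0294 0.069 ]
side (array([181.1841, 263.9238]), np.int32(315)) [0.5093 0.0216 0.069 ]
(array([0.5147, 0.0299, 0.0609]), np.float64(5.6008893049156865e-05))
top a [0.7222 0.5523]
top b [-25.9056 -22.3161]
top c [0.3306 0.1442]
side a [-2.3046  0.1856]
side b [0.3326 0.0432]
side c [-3.3192  0.1633]
[0.5149 0.0299] 265.22160341060686
```

View pics/t7.png

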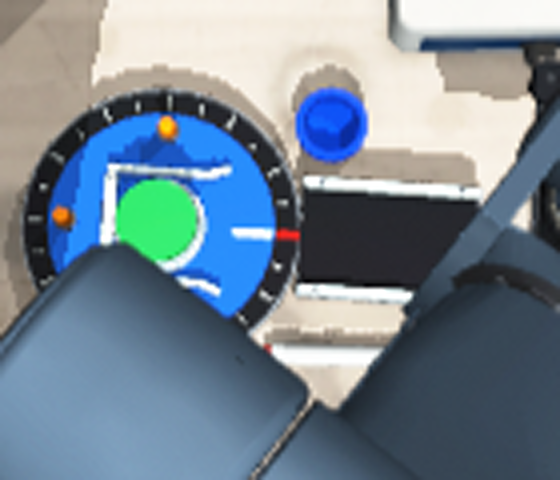

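The mark meets the red line at about (275,235) in the crop. The lid sits on the axis, at (0.5147, 0.0299) against a fitted axis of (0.5149, 0.0299), and the bystanders in view are where they were. Handing in.

```bash
python3 -c "
from rig import job
print(job.hand_in())"
```

```text
the job is handed in; nothing more can be done
None
```

I handed the job in at about 17.7 s: the index mark is within about 0.3° of the red line, the jar is home against the back stop within about 1 mm of the dial's axis, and I saw no bystander moved.

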